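Rack the leather punches in their fitted wells

ROBOT

A 6-joint arm with a two-finger parallel gripper is mounted at the origin on the work surface. World frame = base frame: x ahead of the robot, y to its left, z up, the work surface at z = 0. Lengths are in mm, angles in rad, forces in N, time in s.
With the tool pointing down it reaches from about 350 to 975 mm from the base axis. Payload 7.1 kg.
Tool frame: the origin (TCP) lies on the front face of the gripper's body, between the roots of the fingers; the fingertips stand 80 mm ahead of it and the grasp point (between the pads) lies 61 mm ahead of it (env.tips_ahead is the distance from the TCP to the fingertips, in mm); z points along the fingers, y is the direction in which the jaws open and shut (so a half turn about z gives the same grasp; the last joint's range is limited). The gripper opens to 88 mm and grips with 3 to 60 N. Pads are 20 mm wide; open, the fingers measure 115 mm over their backs; the gripper's body (75 mm by 178 mm) begins 61 mm behind the grasp point.
Start: joints at [-0.019, 0.423, 1.63, -0, 1.089, -0.019], TCP at [624.984, 0.026, 302.675] pointing down, gripper open.
Joint ranges: [-3, 3], [-0.9, 2.11], [0.09, 2.58], [-1.31, 4.45], [0.11, 2.69], [-2.54, 2.54]. Speed limits (rad/s): [2.39, 2.39, 3.01, 3.14, 3.14, 3.14].

INTERFACE

Orientations are given as a unit quaternion [x, y, z, w].
In Python, from station import env, set_gripper, viewer, workorder gives the robot as it stands. Calls block until the motion is done:
- env.reach(position, orientation): joint-space move of the TCP to a pose.
- env.move_l(position, rot=None, rate=150, f_stop=None): straight line of the TCP; rot=None keeps the orientation; rate is the mean speed in mm/s. With f_stop (N) it stops when the force on the tool has changed by that much, and returns True; else False.
- env.move_joints(angles): joint-space move.
- set_gripper(opening): finger opening in mm; the grip force is fixed at half the most; returns when the fingers have stopped.
- env.hold(seconds).
- env.ik(position, orientation): joint angles nearest the present ones, or None.
- env.read_state(): the state.
- viewer.camera(name): name is "scene" or "side" or "wrist"; returns the picture (384x512x3 uint8, blue, green, red); there is no depth.
- viewer.camera_params(name): a dict with "fx", "fy", "cx", "cy" (pixels), "pose" (4x4, takes a point from camera to world coordinates); the wrist camera has in their place "tool_from_camera" (4x4, takes a point from camera to tool coordinates, whose origin is the TCP and whose axes are the flange's). Camera axes: x right, y up, looking along -z (the intrinsics and any distortion apply to the point x, -y, -z); pixel columns grow to the right and rows downward; lengths in mm; the calibration is good to about 2 mm. A picture is of the moment at which its call begins: read the wrist's pose just before it. camera_params takes no time and is no camera call.
A pose or a line that the arm cannot do raises env.IKError and nothing moves.
- workorder.sign_off(): hands the job in, once; it reports no verdict.
The state is a dict: "time_s": time; "qpos": joint angles; "dq": joint speeds; "tau": joint torques, N m; "tool_pos": TCP position; "orientation": TCP orientation; "force": force on the tool from outside, world axes, zero at the start; "wrist_torque": the same for the moment, N m; "width": finger opening in mm.
Only numpy, scipy, OpenCV 4.12 (cv2) and the standard library are available. Lean on these libraries where they do the work, as an engineer would, in place of code of your own. Each camera call takes 0.05 s, during which the arm holds its last target.

TASK

Put the row of four steel hole punches away: move each one from the divided tray to the storage rack, into the round well made for its size, smallest punch in the smallest well and so on up to the largest in the largest. Each must end standing upright, cutting end down, on the bottom of its well; set them down rather than dropping them, and leave the jar and the mallet where they are.

Things in the scene. Friction and masses are not known exactly. Their poses are not given: they have to be found in the camera images.
- punch_20_c (a point): Smallest of four loose steel hole punches, standing on its cutting end: 20 mm across up to 28 mm, cone to 42 mm, round shank 18 mm across up to 89 mm, head 21 mm across; 96 mm tall, about 140 g. Point on its axis, 48 mm above the foot; z up. Fixed wooden tray with 4 cells 72 x 76 mm in a row, floor 6 mm and walls 24 mm above the table, one punch in each in any order.
- punch_31_c (a point): Second smallest of four loose steel hole punches, standing on its cutting end: 31 mm across up to 28 mm, cone to 42 mm, round shank 18 mm across up to 95 mm, head 21 mm across; 102 mm tall, about 220 g. Point on its axis, 51 mm above the foot; z up. Starts in any cell of the tray; the 4 punches are in line along it.
- punch_42_c (a point): Second largest of four loose steel hole punches, standing on its cutting end: 42 mm across up to 28 mm, cone to 42 mm, round shank 18 mm across up to 101 mm, head 21 mm across; 108 mm tall, about 340 g. Point on its axis, 54 mm above the foot; z up. Starts in any cell of the tray; the 4 punches are in line along it.
- punch_53_c (a point): Largest of four loose steel hole punches, standing on its cutting end: 53 mm across up to 28 mm, cone to 42 mm, round shank 18 mm across up to 107 mm, head 21 mm across; 114 mm tall, about 500 g. Point on its axis, 57 mm above the foot; z up. Starts in any cell of the tray; the 4 punches are in line along it.
- well_20: Fixed wooden block 80 x 80 x 28 mm with the smallest round well, made for the 20 mm punch: 29 mm across (35 at the bevelled mouth), 20 mm deep, floor lined black. Origin at the centre of its underside (well floor 8 mm above, top 28 mm above); z up, y along the row. The 4 blocks stand at 84 mm spacing in any order on a dark plinth 8 mm high.
- well_31: Fixed wooden block 80 x 80 x 28 mm with the second smallest round well, made for the 31 mm punch: 40 mm across (46 at the bevelled mouth), 20 mm deep, floor lined black. Origin at the centre of its underside (well floor 8 mm above, top 28 mm above); z up, y along the row. The 4 blocks stand at 84 mm spacing in any order on a dark plinth 8 mm high.
- well_42: Fixed wooden block 80 x 80 x 28 mm with the second largest round well, made for the 42 mm punch: 51 mm across (57 at the bevelled mouth), 20 mm deep, floor lined black. Origin at the centre of its underside (well floor 8 mm above, top 28 mm above); z up, y along the row. The 4 blocks stand at 84 mm spacing in any order on a dark plinth 8 mm high.
- well_53: Fixed wooden block 80 x 80 x 28 mm with the largest round well, made for the 53 mm punch: 62 mm across (68 at the bevelled mouth), 20 mm deep, floor lined black. Origin at the centre of its underside (well floor 8 mm above, top 28 mm above); z up, y along the row. The 4 blocks stand at 84 mm spacing in any order on a dark plinth 8 mm high.
- jar: Bystander: a loose amber glass jar with a black cap, 66 mm in diameter, 85 mm tall, standing; origin at the centre of its underside. Leave it alone.
- mallet_head (a point): Bystander: a loose mallet lying on the table; this point is the middle of its white head (a cylinder 52 mm in diameter, 85 mm long along y), its 220 mm wooden handle points along -x. Leave it alone.
Mind the look-alikes: they are no part of the job. What is shaped like the part that bears punch_42_c but orange or yellow is not meant.

How it is judged:
By the outcome, as a careful person would: the job done as asked, in the order asked, and still so for the second after the job is handed in, with the robot touching nothing.
It also fails if it takes over 99 s, if anything falls off the work surface, if the arm or the gripper's body presses on something with over 40 N, if the wrist force passes 120 N, or if a joint passes its speed limit or range.

## Working session

There is one attempt and no reset: what is moved stays moved. The work goes in short steps, each a Python script; the robot and the scene stay as the last script left them, time stands still between calls to the robot, and variables do not carry over. Pictures are saved under pics/ and viewed, and the job is handed in when it is done.

```bash
ls; mkdir -p pics; python3 - <<'E'
from station import env, viewer
import cv2,numpy as np
np.set_printoptions(precision=3,suppress=True)
for n in("scene","side","wrist"):
    cv2.imwrite(f"pics/{n}0.png",viewer.camera(n)); print(n,viewer.camera_params(n))
s=env.read_state();print(s)
E
```

```text
pics
scene {'fx': 454.0965598442321, 'fy': 454.0965598442321, 'cx': 255.786867327219, 'cy': 188.7685471379324, 'pose': array([[   0.31 ,   -0.694,    0.65 , 1308.147],
       [   0.951,    0.226,   -0.212, -272.069],
       [   0.001,    0.684,    0.73 ,  930.882],
       [   0.   ,    0.   ,    0.   ,    1.   ]])}
side {'fx': 402.5011521040782, 'fy': 402.5011521040782, 'cx': 253.75502286552026, 'cy': 187.56167697374485, 'pose': array([[   0.984,    0.097,   -0.147,  357.09 ],
       [  -0.176,    0.488,   -0.855, -854.391],
       [  -0.011,    0.868,    0.497,  560.335],
       [   0.   ,    0.   ,    0.   ,    1.   ]])}
wrist {'fx': 344.6614937294359, 'fy': 344.6614937294359, 'cx': 252.90489981408095, 'cy': 192.33110186694805, 'tool_from_camera': array([[ -0.001,   0.965,   0.261,  71.187],
       [  1.   ,   0.001,   0.001,  -0.957],
       [  0.001,   0.261,  -0.965, -82.047],
       [  0.   ,   0.   ,   0.   ,   1.   ]])}
{'time_s': 0.15, 'qpos': array([-0.019,  0.424,  1.631,  0.   ,  1.089, -0.019]), 'dq': array([-0.001, -0.002, -0.002, -0.002, -0.   ,  0.   ]), 'tau': array([  0.001, -54.498, -27.392,   0.065,   0.02 ,  -0.   ]), 'tool_pos': array([624.661,   0.019, 302.102]), 'orientation': array([ 0.707,  0.707, -0.   , -0.   ]), 'force': array([ 0.532, -0.049,  0.01 ]), 'wrist_torque': array([ 0.023, -0.013,  0.054]), 'width': 87.64534541368978}
```

View pics/scene0.png

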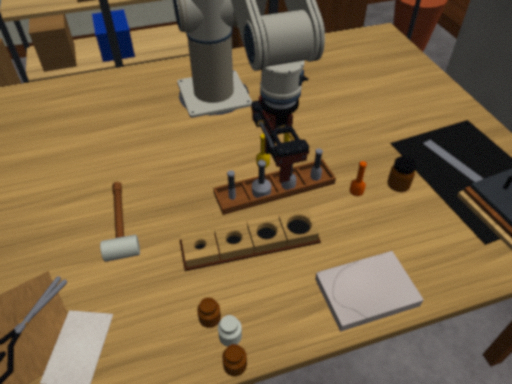

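View pics/side0.png

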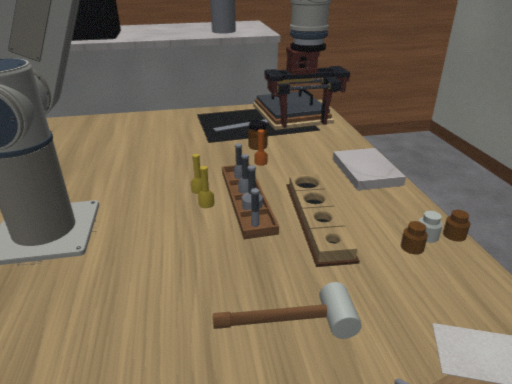

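View pics/wrist0.png

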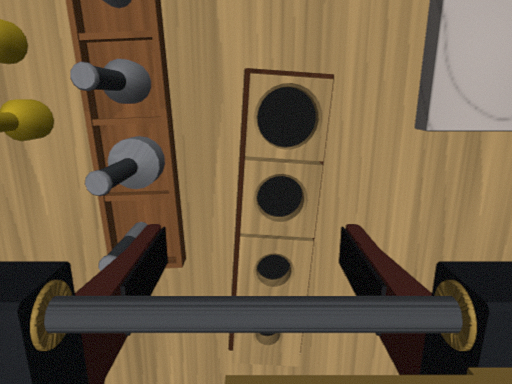

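```bash
cat > h.py <<'E'
from station import env, set_gripper, viewer, workorder
import cv2,numpy as np
from scipy.spatial.transform import Rotation as R
np.set_printoptions(precision=2,suppress=True)
def T_wrist(s):
    T=np.eye(4);T[:3,:3]=R.from_quat(s["orientation"]).as_matrix();T[:3,3]=s["tool_pos"]
    return T@viewer.camera_params("wrist")["tool_from_camera"]
def plane(px,z,cam,T=None):
    p=viewer.camera_params(cam); T=p["pose"] if T is None else np.array(T)
    d=T[:3,:3]@np.array([(px[0]-p["cx"])/p["fx"],-(px[1]-p["cy"])/p["fy"],-1]);o=T[:3,3]
    return o+d*(z-o[2])/d[2]
def proj(P,cam,T=None):
    p=viewer.camera_params(cam); T=p["pose"] if T is None else np.array(T)
    c=T[:3,:3].T@(np.asarray(P,float)-T[:3,3]); return np.array([p["cx"]-p["fx"]*c[0]/c[2],p["cy"]+p["fy"]*c[1]/c[2]])
E
python3 - <<'E'
from h import *
for n,px,z in [("headA",(231,174),105),("headB",(262,164),110),("headD",(318,153),110),("w1",(200,244),36),("w2",(234,237),36),("w3",(267,231),36),("w4",(300,225),36),("yel",(263,136),100),("or",(362,164),100),("jar",(403,163),85)]:
    print(n,plane(px,z,"scene"))
env.reach([640,-45,400],[.7071068,.7071068,0,0])
s=env.read_state();im=viewer.camera("wrist")
np.save("T1.npy",T_wrist(s));cv2.imwrite("pics/w1.png",im);print(s["tool_pos"],s["time_s"])
cv2.imwrite("pics/w1b.png",cv2.resize(im,None,fx=1.55,fy=1.55,interpolation=cv2.INTER_CUBIC))
E
```

```text
headA [503.55 -76.09 105.  ]
headB [497.92   9.81 110.  ]
headD [503.93 165.82 110.  ]
w1 [ 643.88 -196.97   36.  ]
w2 [ 649.05 -112.71   36.  ]
w3 [656.54 -29.58  36.  ]
w4 [664.22  55.48  36.  ]
yel [381.08  52.18 100.  ]
or [569.72 264.63 100.  ]
jar [587.06 381.31  85.  ]
[640.02 -45.42 400.64] 0.6583
```

View pics/w1b.png

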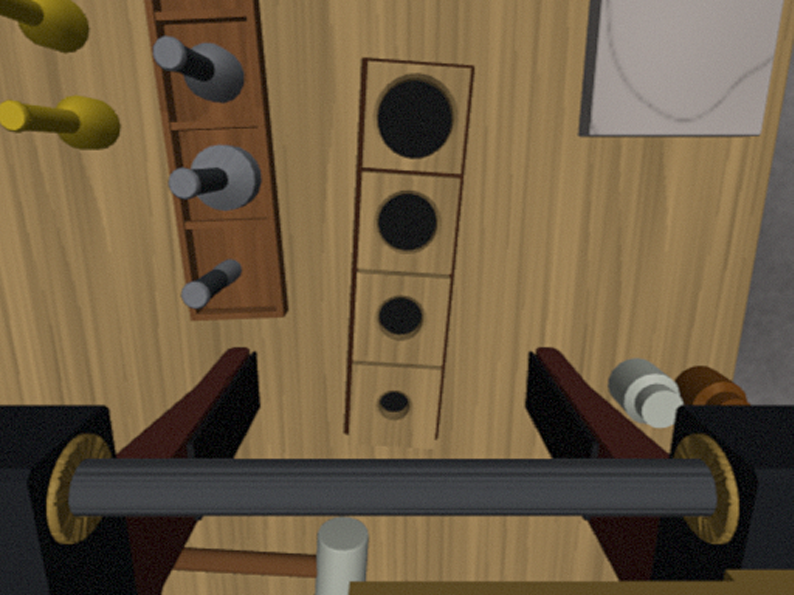

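```bash
python3 - <<'E'
from h import *
env.reach([600,60,400],[.7071068,.7071068,0,0])
s=env.read_state();im=viewer.camera("wrist")
np.save("T2.npy",T_wrist(s));cv2.imwrite("pics/w2.png",im);print(s["tool_pos"],s["time_s"])
cv2.imwrite("pics/w2b.png",cv2.resize(im,None,fx=1.55,fy=1.55,interpolation=cv2.INTER_CUBIC))
im=cv2.imread("pics/w1.png")
cv2.imwrite("pics/c1.png",cv2.resize(im[0:220,80:200],None,fx=2.7,fy=2.7,interpolation=cv2.INTER_CUBIC))
cv2.imwrite("pics/c2.png",cv2.resize(im[30:290,215:315],None,fx=2.3,fy=2.3,interpolation=cv2.INTER_CUBIC))
E
```

```text
[599.31  61.07 398.83] 1.2333
```

View pics/w2b.png

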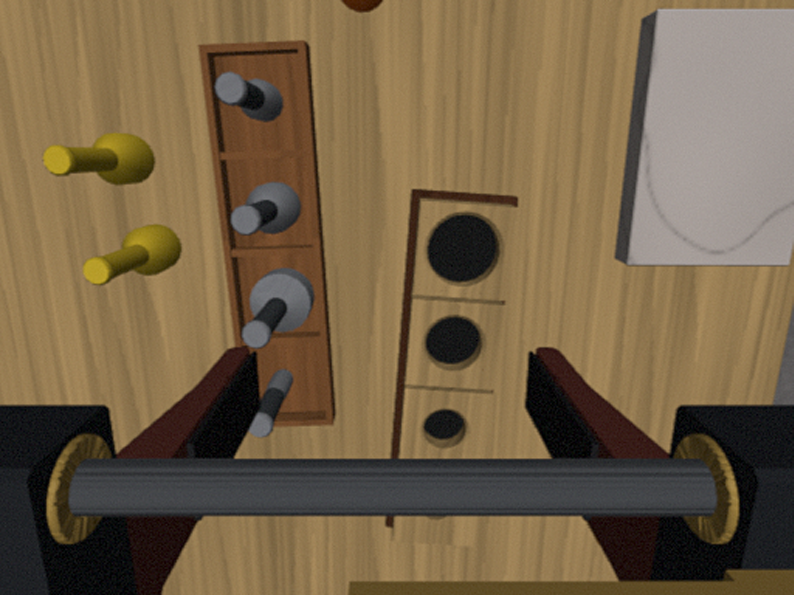

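View pics/c2.png

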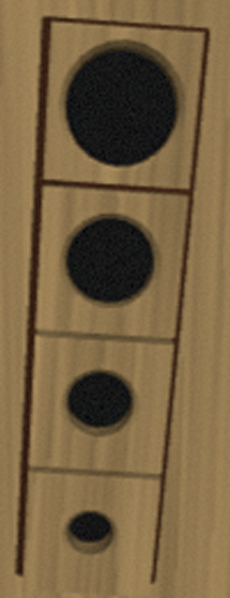

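```bash
python3 - <<'E'
from h import *
T1=np.load("T1.npy");T2=np.load("T2.npy")
k=1.55
f=lambda p,z,T:plane((p[0]/k,p[1]/k),z,"wrist",T)[:2]
for T,hs in ((T1,{"20":(195,295,102),"53":(184,183,120),"42":(170,52,114)}),(T2,{"20":(262,424,102),"53":(257,332,120),"42":(246,219,114),"31":(232,87,108)})):
    for n,(u,v,z) in hs.items(): print(n,f((u,v),z,T))
for T,ss in((T1,[((361,169),(462,175)),((357,272),(453,276)),((353,363),(443,368))]),(T2,[((413,297),(504,302)),((405,386),(493,391))])):
    for a,b in ss: a,b=f(a,36,T),f(b,36,T);print("seam",a,b,(a+b)/2,np.linalg.norm(a-b),np.arctan2(*(b-a)[::-1]))
# dark floors
for nm,T in(("w1",T1),("w2",T2)):
    g=cv2.cvtColor(cv2.imread(f"pics/{nm}.png"),cv2.COLOR_BGR2GRAY);m=(g<38).astype(np.uint8)
    n,l,st,c=cv2.connectedComponentsWithStats(m)
    for i in range(1,n):
        if 80<st[i,4]<4000 and 215<c[i][0]<320 and c[i][1]<290: print(nm,st[i],c[i],plane(c[i],16,"wrist",T)[:2])
E
```

```text
20 [493.92 -74.59]
53 [501.03   7.12]
42 [498.28  88.31]
20 [495.53 -73.1 ]
53 [501.38   9.22]
42 [497.52  88.72]
31 [492.75 173.94]
seam [614.09  13.68] [696.36   8.77] [655.22  11.22] 82.42173214029485 -0.0595897284664108
seam [609.21 -71.93] [691.38 -75.6 ] [650.3  -73.77] 82.25426604186232 -0.04457007617571109
seam [ 604.05 -155.26] [ 684.77 -160.23] [ 644.41 -157.75] 80.87575646190906 -0.061592131909413955
seam [615.46  12.69] [694.13   8.38] [654.8   10.54] 78.7847934625431 -0.054767628478804856
seam [609.21 -70.54] [688.88 -75.25] [649.04 -72.89] 79.80937392507286 -0.058997223233932826
w1 [ 244   51   48   51 1860] [267.09  76.17] [657.61  54.13]
w1 [ 244  125   37   36 1041] [262.33 142.66] [651.95 -31.09]
w1 [245 192  27  24 486] [257.86 203.38] [ 646.07 -116.75]
w1 [245 253  18  12 164] [253.82 258.7 ] [ 640.26 -202.29]
w2 [ 276  139   45   43 1462] [297.79 159.68] [658.38  52.44]
w2 [275 205  34  29 778] [291.65 219.11] [652.66 -33.25]
w2 [274 265  25  18 343] [286.05 273.38] [ 646.95 -118.98]
```

```bash
python3 - <<'E'
from h import *
T2=np.load("T2.npy")
im=cv2.imread("pics/w2.png")
b=cv2.resize(im,None,fx=4,fy=4,interpolation=cv2.INTER_CUBIC)
# draw model rings: head top & foot circle
S={"20":(20,96,(495.0,-73.8)),"53":(53,114,(501.2,8.4)),"42":(42,108,(498,88.5)),"31":(31,102,(492.8,174))}
a=np.linspace(0,2*np.pi,40)
for n,(d,h,(x,y)) in S.items():
    for r,z in((10.5,6+h),(d/2,34)):
        p=np.array([proj((x+r*np.cos(t),y+r*np.sin(t),z),"wrist",T2) for t in a])
        cv2.polylines(b,[np.int32(p*4+1.5)],True,(0,255,0),1)
cv2.imwrite("pics/c3.png",np.hstack([b[100:690,480:860],b[600:1190,500:900]]))
E
```

```text
(no output)
```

View pics/c3.png

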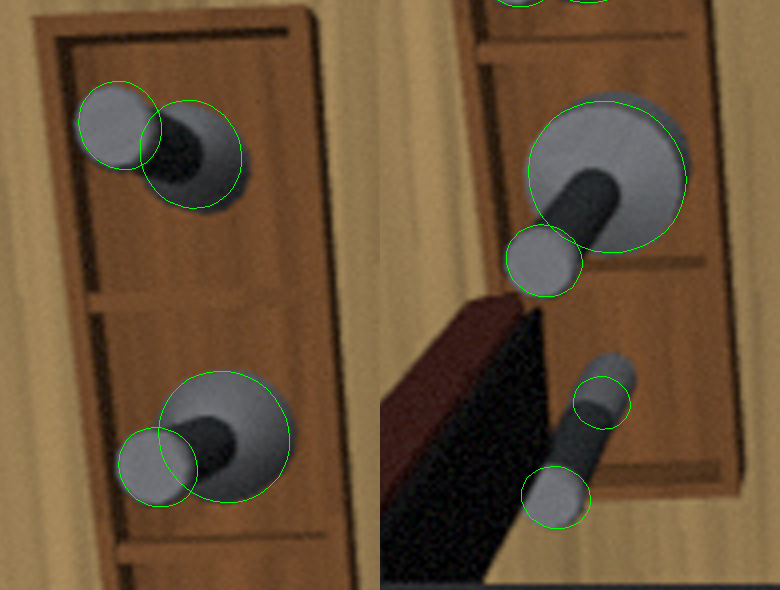

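```bash
cat >> h.py <<'E'
Q=[.7071068,.7071068,0,0]
P={"20":(495.0,-73.8),"53":(501.2,8.4),"42":(498,88.5),"31":(492.8,174)}
W={"20":(641.8,-199.5),"31":(647,-115.6),"42":(652.3,-31.2),"53":(657.6,53)}
G=129
def st(m):
    s=env.read_state();print(m,"t",round(s["time_s"],2),s["tool_pos"],"w",round(s["width"],1),"F",s["force"])
    return s
def pick(n):
    x,y=P[n]
    env.reach([x,y,270],Q); set_gripper(50)
    if env.move_l([x,y,G+6],rate=120,f_stop=15): print("STOP in descent")
    env.hold(.15); st("at "+n); set_gripper(5); s=st("gripped")
    env.move_l([x,y,G+20],rate=60); env.move_l([x,y,G+140],rate=150); env.hold(.2);st("lifted")
def over(n):
    x,y=W[n]; env.move_l([x,y,G+140],rate=200); env.move_l([x,y,G+48],rate=150); env.hold(.3); return st("over")
def place(n,dx=0,dy=0):
    x,y=W[n];x+=dx;y+=dy
    env.move_l([x,y,G+46],rate=60)
    r=env.move_l([x,y,G+19],rate=40,f_stop=8); st(f"in {r}")
    r=env.move_l([x,y,G+12],rate=12,f_stop=5); st(f"down {r}")
def release(n):
    set_gripper(45); env.hold(.2); s=st("open")
    p=s["tool_pos"]; env.move_l([p[0],p[1],G+140],rate=150)
E
python3 - <<'E'
from h import *
pick("20"); over("20")
for c in("wrist","side"): cv2.imwrite(f"pics/o20{c}.png",viewer.camera(c))
a=cv2.imread("pics/o20wrist.png");b=cv2.imread("pics/o20side.png")[130:322,230:430]
cv2.imwrite("pics/o20.png",np.hstack([a[:,100:420],cv2.resize(b,(400,384))]))
E
```

```text
at 20 t 4.33 [495.39 -73.85 135.65] w 49.9 F [0.47 0.14 0.48]
gripped t 4.93 [495.   -73.81 135.05] w 19.0 F [-0.86 -0.29  0.84]
lifted t 6.47 [494.57 -73.74 268.06] w 19.1 F [ 0.16  0.54 -1.02]
over t 8.65 [ 642.15 -199.64  177.92] w 19.4 F [-0.78 -0.79 -1.1 ]
```

View pics/o20.png

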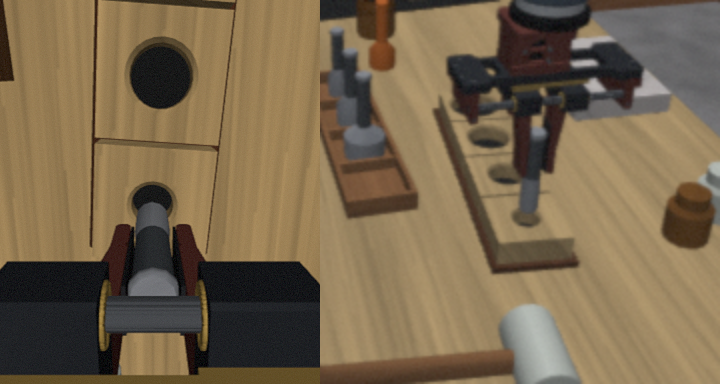

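```bash
python3 - <<'E'
from h import *
place("20")
b=viewer.camera("side")[130:322,230:430];cv2.imwrite("pics/p20.png",cv2.resize(b,(600,576)))
E
```

```text
in False t 9.82 [ 641.91 -199.53  148.05] w 19.3 F [-1.   -0.45 -0.47]
down True t 10.22 [ 642.12 -199.65  144.99] w 19.0 F [-1.05  0.9   4.17]
```

View pics/p20.png

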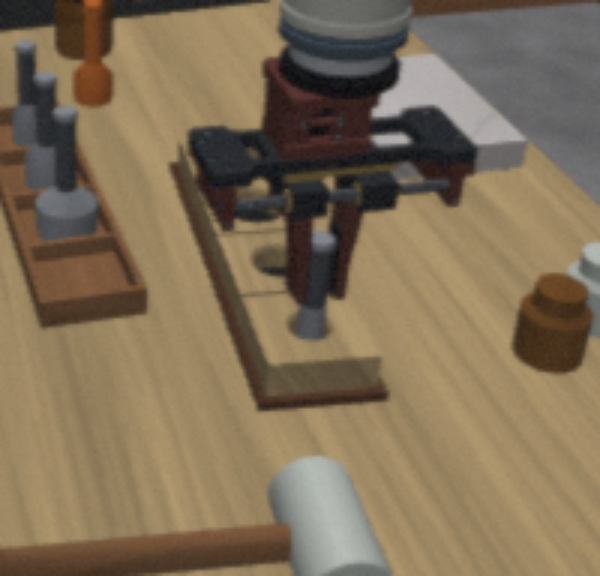

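Punch 20 is in its well, with contact at the expected floor height. I'll release it, then bring punch 31 over its well.

```bash
python3 - <<'E'
from h import *
release("20"); pick("31"); over("31")
a=viewer.camera("wrist");b=viewer.camera("side")[130:322,230:430]
cv2.imwrite("pics/o31.png",np.hstack([a[:,100:420],cv2.resize(b,(400,384))]))
E
```

```text
open t 11.07 [ 641.37 -199.34  143.9 ] w 45.4 F [-0.61 -0.2  -0.18]
at 31 t 15.29 [493.16 174.13 135.68] w 49.9 F [ 0.42 -0.84  0.75]
gripped t 15.9 [492.8  174.01 135.04] w 18.9 F [-1.12 -0.58  1.23]
lifted t 17.43 [492.4  173.86 268.03] w 19.2 F [-0.1  -0.47 -1.92]
over t 20.29 [ 647.38 -115.66  177.9 ] w 19.3 F [-0.47  0.05 -2.  ]
```

View pics/o31.png

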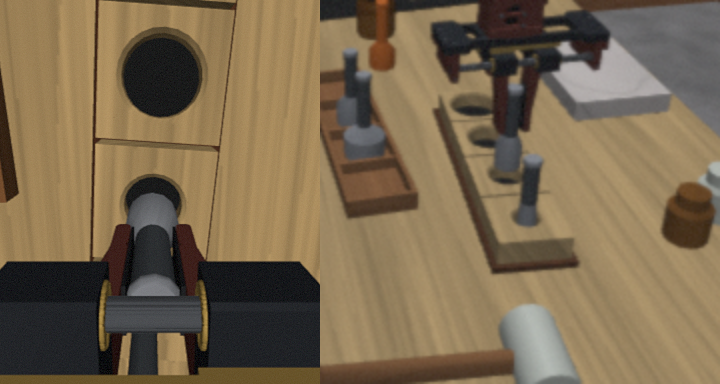

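Punch 20 stands upright in its well, and punch 31 hangs upright centred over its own (foot ≈(507,165) and well ≈(507,173) in the side crop). I'll place it and go on to 42.

```bash
python3 - <<'E'
from h import *
place("31"); 
s=env.read_state()
if abs(s["tool_pos"][2]-145)>2.5: raise SystemExit("height off")
release("31"); pick("42"); over("42")
a=viewer.camera("wrist");b=viewer.camera("side")[130:322,230:430]
cv2.imwrite("pics/o42.png",np.hstack([a[:,100:420],cv2.resize(b,(400,384))]))
E
```

```text
in False t 21.47 [ 647.11 -115.6   148.05] w 18.9 F [-1.47 -0.21 -1.68]
down True t 21.86 [ 647.28 -115.67  144.99] w 19.1 F [-1.18 -0.23  4.71]
open t 22.66 [ 646.45 -115.49  143.82] w 45.4 F [ 0.18 -1.37  0.06]
at 42 t 26.38 [498.38  88.56 135.65] w 49.8 F [0.16 0.28 0.47]
gripped t 27.0 [497.89  88.5  135.02] w 18.9 F [-0.4   0.11  2.42]
lifted t 28.53 [497.61  88.46 268.05] w 18.7 F [-0.84 -0.19 -4.23]
over t 30.73 [652.69 -31.22 177.9 ] w 18.9 F [ 0.22  0.03 -3.19]
```

View pics/o42.png

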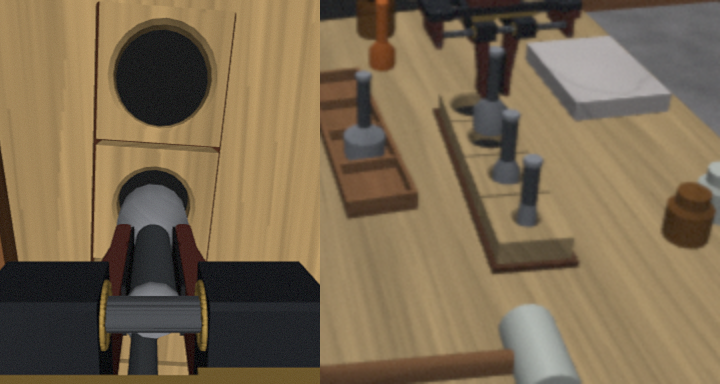

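Punch 31 is seated, and punch 42 hangs upright over its well (≈(488,135) in the side crop).

```bash
python3 - <<'E'
from h import *
place("42"); 
s=env.read_state()
if abs(s["tool_pos"][2]-145)>2.5: raise SystemExit("height off")
release("42"); pick("53"); over("53")
a=viewer.camera("wrist");b=viewer.camera("side")[110:302,230:430]
cv2.imwrite("pics/o53.png",np.hstack([a[:,100:420],cv2.resize(b,(400,384))]))
E
```

```text
in False t 31.9 [652.46 -31.22 148.09] w 19.2 F [-0.66  0.16 -2.94]
down True t 32.28 [652.43 -31.18 144.98] w 18.8 F [-0.87  0.26  6.04]
open t 33.09 [651.45 -31.14 143.62] w 44.7 F [-0.39  0.2  -0.32]
at 53 t 36.49 [501.59   8.4  135.65] w 49.8 F [ 0.55 -0.46 -0.01]
gripped t 37.09 [501.14   8.4  134.99] w 17.9 F [ 0.69  0.03 -0.38]
lifted t 38.62 [500.76   8.39 268.05] w 17.5 F [ 0.62 -0.62 -5.5 ]
over t 40.66 [657.97  53.03 177.9 ] w 17.5 F [-0.44  0.35 -5.98]
```

View pics/o53.png

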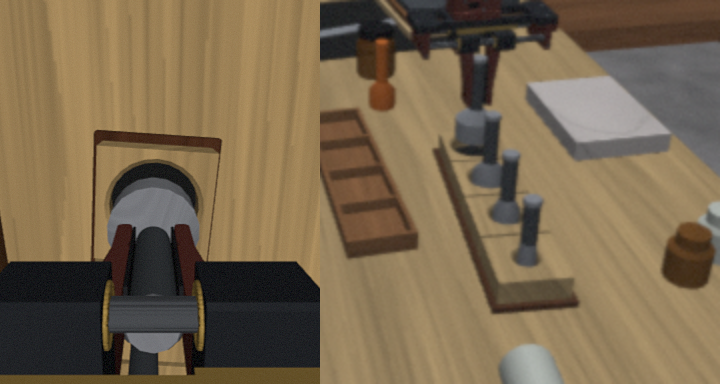

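```bash
python3 - <<'E'
from h import *
place("53"); 
s=env.read_state()
if abs(s["tool_pos"][2]-145)>2.5: raise SystemExit("height off")
release("53"); env.move_l([560,-45,400],rate=200); env.hold(.4)
s=env.read_state();a=viewer.camera("wrist");T=T_wrist(s)
st("end")
b=viewer.camera("side")[110:302,230:430]
D={"20":(20,96),"31":(31,102),"42":(42,108),"53":(53,114)}
A=np.linspace(0,6.283,40); big=cv2.resize(a,None,fx=2,fy=2,interpolation=cv2.INTER_CUBIC)
for n,(d,h) in D.items():
    x,y=W[n]
    p=np.array([proj((x+10.5*np.cos(t),y+10.5*np.sin(t),16+h),"wrist",T) for t in A])
    cv2.polylines(big,[np.int32(p*2+.5)],True,(0,255,0),1)
cv2.imwrite("pics/fw.png",big[:600,400:800]);cv2.imwrite("pics/fs.png",cv2.resize(b,(600,576),interpolation=cv2.INTER_CUBIC))
cv2.imwrite("pics/fscene.png",viewer.camera("scene"))
E
```

```text
in False t 41.83 [657.75  53.03 148.09] w 17.6 F [ 0.17 -0.6  -5.08]
down True t 42.23 [657.84  53.02 144.99] w 17.8 F [-1.39  0.47  5.3 ]
open t 43.05 [656.52  52.92 143.16] w 45.0 F [-0.28 -0.81  1.03]
end t 45.59 [560.06 -44.84 399.75] w 44.7 F [-0.63  0.39 -0.13]
```

View pics/fw.png

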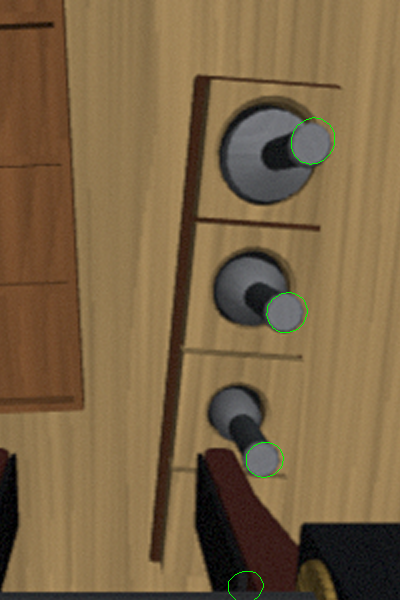

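View pics/fs.png

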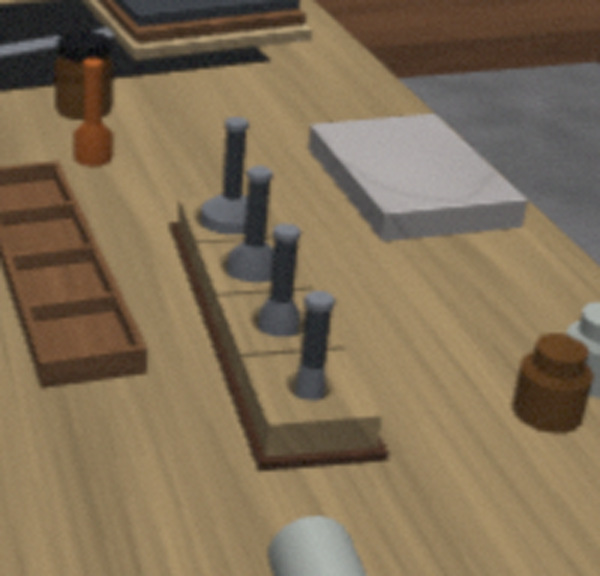

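View pics/fscene.png

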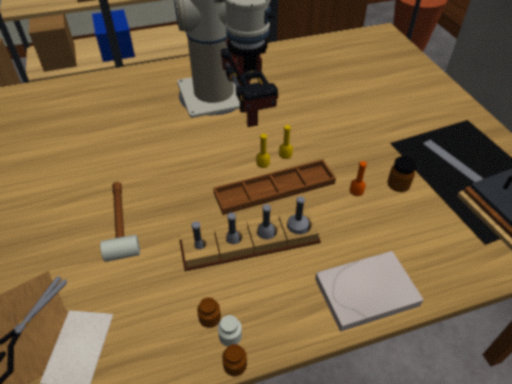

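All four stand upright and seated, the predicted head rings match the three heads in the wrist view, the tray is empty, and the jar (403,173) and mallet (120,247) haven't moved.

```bash
python3 -c "
from h import *
workorder.sign_off();st('signed')"
```

```text
the job is handed in; nothing more can be done
the job is handed in; nothing more can be done
```

All four punches are out of the tray and standing upright, cutting end down, each in the well for its size. I moved them in order (20, 31, 42, 53 mm). I signed the job off at about 46 s of the 99 s allowed.

- **Seating:** each punch was lowered until it touched the well floor. All four stopped with the TCP at 145.0 mm, the expected height, with about 5–11 N of contact force before release.
- **Final pictures:** the side and scene views show all four seated upright. In the wrist view the heads of the 31, 42 and 53 mm punches lie where predicted. The gripper hid the 20 mm punch there, so I checked that one only in the side and scene pictures.
- **Bystanders:** the jar and mallet are where they started, and the yellow and orange look-alikes were left alone.
- **Oddity:** the finger opening read 17.5–17.9 mm while gripping the 53 mm punch, against 18.7–19.4 mm for the others. It did not slip and seated normally.

The status call after sign-off was refused because the job was closed, so I have no reading from after the hand-in. No other check failed.

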